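# Slide a panel off the sled into the empty rack bay

### The job

The wooden sled carries a thin plywood panel standing on edge. Slide the sled along its track until the panel is in line with the one empty bay of the sheet rack, push the panel edgewise out of the sled between that bay's guides until it is fully home against the back, level with the stored panels, then run the empty sled back against the stop block at the end of its track. Keep the panel standing on its edge all the way, never lifted out, and leave the stored panels and the things around undisturbed.

Things in the scene. Friction and masses are not known exactly. Their poses are not given: they have to be found in the camera images.
- station: Fixed plywood base board, 270 x 406 x 12 mm, on the table (z = 0). Frame: x points away from the robot into the rack (up to 0.2 rad askew), y left along the sled track, z up. On its near side the sled runs along y between two aluminium fences, tops at z = 22 mm, inner faces at x = -129.5 and -16.5 mm; no stop at the left end (y = 177 mm). The rack is on its far side.
- stop_face (a point): Top of the face, 24 mm above the board, of the wooden stop block at the right (-y) end of the track, at x = -73, y = -215 mm of the station. The sled's right side touches it when the sled is back.
- rack_front (a point): Middle of the front of the rack, at the height of the guides' tops (z = 74.5 mm), at x = 0, y = 62.5 mm of the station. Four bays, midlines at station y = 130, 85, 40, -5 mm. Each has two upright aluminium guides 50 mm tall, 12 mm apart, flaring to about 17 mm at the mouth (x = -1 mm). Bay floor at z = 24.5 mm; back wall from x = 108 mm, 97 mm high.
- empty_bay: The empty bay; which of the four it is changes. The body is the cork end pad at the bay's back (6 x 12 x 45 mm, face 55 mm beyond the origin in x). Its origin is where the origin of a panel that is fully home lies: on the bay floor and midline, at x = 47 mm of the station. Axes parallel to the station's.
- panel: Plywood panel to be stored: 110 mm long (x), 8 thick (y), 85 tall (z), 45 to 90 g, on edge in the sled's groove. Origin: middle of its underside; x points into the rack. At the start its near edge sticks out 4 to 12 mm from the sled towards the robot. When home its near edge stands 8 mm out of the guides, level with the stored panels, its underside 1.5 mm lower than on the sled.
- sled: Loose wooden sled, 0.5 to 0.8 kg, stays where left, 1.5 mm play to each fence. 110 mm (x), 14 thick, from y = -95 to +35 mm of its origin. Two cheeks (tops 61 mm above the table) form a groove along x, 10 mm wide, floor 26 mm above the table, open at both ends. Origin: on its underside below the groove's middle; axes as the station's; runs at station x = -73, z = 12 mm; y = -120 mm at the stop.
- knob (a point): Centre of the top of the sled's upright square handle post, 22 x 22 mm, sides along the sled's axes, 65 mm tall above the sled's top, its top 91 mm above the table; at x = 0, y = -55 mm of the sled. Fixed to the sled.
- stored1: A panel like the first, already home in one of the bays; origin in the middle of its underside. Leave it in place.
- stored2: Another stored panel; leave it in place.
- stored3: Another stored panel; leave it in place.
- tape: Bystander: a roll of tape lying flat, 100 mm across, 48 mm high; origin at the centre of its underside.
- drill: Bystander: a cordless drill standing on its battery, about 170 x 70 mm, 200 mm high; origin at the centre of its underside.
- sanding_block: Bystander: a cork sanding block, 100 x 65 x 32 mm; origin at the centre of its underside.
Not all that is in view belongs to the job. Of the things that look like the sled, the largest one is meant.

How it is judged:
By the outcome, as a careful person would: the job done as asked, in the order asked, and still so for the second after the job is handed in, with the robot touching nothing.
It also fails if it takes over 67 s, if anything falls off the work surface, if the arm or the gripper's body presses on something with over 40 N, if the wrist force passes 120 N, or if a joint passes its speed limit or range.

### The arm

A 6-joint arm with a two-finger parallel gripper is mounted at the origin on the work surface. World frame = base frame: x ahead of the robot, y to its left, z up, the work surface at z = 0. Lengths are in m, angles in rad, forces in N, time in s.
With the tool pointing down it reaches from about 0.4 to 0.825 m from the base axis. Payload 7 kg.
Tool frame: the origin (TCP) lies midway between the tips of the shut fingers; the grasp point (between the pads) lies 19 mm behind it; z points along the fingers, y is the line along which they close (so a half turn about z gives the same grasp; the last joint's range is limited). The gripper opens to 88 mm and grips with 3 to 60 N. Pads are 19 mm wide; open, the fingers measure 130 mm over their backs; the gripper's body (78 mm by 193 mm) begins 47 mm behind the grasp point.
Start: joints at [1.508, 0.359, 0.012, 0, -1.224, -0.288], TCP at [0.232, 0.634, 0.227] pointing down, gripper open.
Joint ranges: [-3.07, 3.07], [-1.43, 2.12], [-1.02, 1.25], [-3.03, 1.67], [-3.05, -0], [-3.03, 3.03]. Speed limits (rad/s): [2.39, 2.39, 3.01, 3.14, 3.14, 3.14].

### API

Orientations are given as [roll, pitch, yaw] about the fixed x, y, z axes, in that order (R = Rz(yaw) Ry(pitch) Rx(roll)).
In Python, from rig import get_state, camera, camera_params, finish_job, recognise gives the robot as it stands.
- The arm moves only by the tool play_rows, never from a script. Its argument "series" is a list of rows, each an object with "slide": the shift along the tool's x, y, z as a fraction of full scale, a list of three; "twist": the turn, a rotation vector about the tool's x, y, z as a fraction of full scale, a list of three. In form: [{"slide": [x, y, z], "twist": [ax, ay, az]}, ...]. A call has 1 to 20 rows; each row is the pose to reach, as a shift and turn from the pose commanded when the call began, along the tool's axes at that moment, turning the shorter way round; what a row does not reach only later rows make up. Full scale, the value 1, is 0.6 m for a shift and 360 degrees for a turn. A row lasts 1/10 s, in which the tool goes at most 50 mm and 8.59 degrees, less where a joint would pass 70% of its speed; a pose out of reach is approached as far as the arm can. A call with a number of a shift or a turn outside -1 to 1 is refused whole. A call with a gripper value outside its range is refused whole. "gripper" is the closure, from 0 (fully open) to 1 (shut), set as the call begins (left out, the last holds). The fingers move at their own pace and stop on an object; "newtons" is the grip in N (left out, the last holds). Time passes only in rows, so rows that repeat a pose let the fingers close. It gives the time, the measured TCP pose, the force, the opening and the grip force at its end, in the units of the state.
- get_state(): the state, without advancing time (a new reading comes with each control period).
- camera(name): name is "side" or "top"; returns the picture (400x640x3 uint8, blue, green, red); there is no depth.
- camera_params(name): a dict with "fovy" (degrees; the focal length in pixels is half the picture's height over the tangent of half this angle, whatever the lens; pixels are square), "cx", "cy" (the principal point, pixels), "origin" and "attitude" of the camera in the world. Camera axes: x right, y down, z forward; pixel columns grow to the right and rows downward; lengths in m; the calibration is good to about 2 mm. A picture is of the moment at which its call begins. camera_params takes no time and is no camera call.
- finish_job(): hands the job in; it is judged then, once.
Trained networks look in the newest picture that a camera, given by its name, has taken for a name from the list of things; names that differ only in an ending like _2 or _b are one class to them, and where a whole thing is asked for, a point or a joint stands for the part that bears it (a point fixed in the world has none). Each returns a list of dicts, best first, with "p" (0 to 1); they miss things now and then, are a little off and sometimes report something else, mostly with a low value. They report only what shows in the picture. A call takes as long as a camera call. They do not tell look-alikes from the thing itself.
- recognise(camera, label): "point" ([column, row] as shares, 0 to 1, of the picture: columns of its width, rows of its height, amid what is visible of it).
The state is a dict: "time_s": time; "joint_positions": joint angles; "joint_vel": joint speeds; "joint_torque": joint torques, N m; "tcp_pos": TCP position; "ee_rot": TCP orientation; "ft_force": force on the tool from outside, world axes, zero at the start; "moment": the same for the moment, N m; "opening": finger opening in m; "finger_force": force on a finger pad.
Only numpy, scipy, OpenCV 4.12 (cv2) and the standard library are available. Lean on these libraries where they do the work, as an engineer would, in place of code of your own. Each camera call takes 0.05 s, during which the arm holds its last target. There are 200 camera calls.

## Working session

There is one attempt and no reset: what is moved stays moved. The work goes in short steps, Python scripts to look and compute and a tool call to move; the robot and the scene stay as the last step left them, time stands still between calls to the robot, and variables do not carry over. Pictures are saved under pics/ and viewed, at most 12 in all, crops included, and the job is handed in when it is done.

Besides the shell and the picture viewer there is one more tool, called after ">>>" as name(argument=value, ...) on one line, values as JSON. play_rows: Moves the arm, as the interface text tells. Shift numbers are shares of 0.6 m and turn numbers shares of 360 degrees, none past 1 either way. Its arguments: {"type":"object","properties":{"series":{"type":"array"},"gripper":{"type":"number"},"newtons":{"type":"number"}},"required":["series"]}

```bash
mkdir -p pics; ls; python3 - <<'E'
from rig import *
import cv2
for n in ("side","top"):
    im=camera(n); cv2.imwrite(f"pics/{n}0.png",im)
    print(n,camera_params(n))
    for l in ["station","stop_face","rack_front","empty_bay","panel","sled","knob","stored1"]:
        print(l,[([round(d["point"][0]*640),round(d["point"][1]*400)],round(d["p"],2)) for d in recognise(n,l)][:4])
s=get_state();print(s)
E
```

```text
pics
side {'fovy': 49.58429593206847, 'cx': 317.6947544357458, 'cy': 190.95486453778153, 'origin': array([ 0.21067085, -0.99453829,  1.06754967]), 'attitude': array([-2.30810116, -0.00457558, -0.34213713])}
station [([332, 220], 0.64)]
stop_face [([336, 222], 0.64)]
rack_front [([334, 219], 0.89), ([314, 312], 0.45)]
empty_bay [([338, 197], 0.57)]
panel [([310, 225], 0.58)]
sled [([316, 246], 0.97), ([404, 221], 0.91), ([257, 264], 0.74)]
knob [([257, 268], 0.82), ([404, 219], 0.59), ([314, 242], 0.58)]
stored1 [([337, 198], 0.89), ([338, 187], 0.86), ([330, 172], 0.77)]
top {'fovy': 53.00139145950228, 'cx': 316.5211869568403, 'cy': 198.7637865639711, 'origin': array([0.46070282, 0.03396331, 1.23359301]), 'attitude': array([-3.01203887,  0.00493022, -1.55525239])}
station [([336, 209], 0.54)]
stop_face [([335, 207], 0.73)]
rack_front [([336, 209], 0.65)]
empty_bay []
panel [([372, 239], 0.58)]
sled [([380, 298], 0.89), ([375, 132], 0.65), ([378, 235], 0.63)]
knob [([380, 299], 0.96), ([375, 131], 0.82), ([381, 235], 0.64), ([342, 192], 0.21)]
stored1 [([343, 189], 0.74), ([329, 187], 0.65), ([299, 181], 0.43)]
{'time_s': 0.9, 'joint_positions': array([ 1.50807489e+00,  3.58570088e-01,  1.18965839e-02,  1.81978184e-05,
       -1.22409501e+00, -2.88054425e-01]), 'joint_vel': array([-0.00045431,  0.0015375 , -0.00083593, -0.00143568, -0.00084655,
       -0.00045966]), 'joint_torque': array([ 2.90249973e-04, -5.82358289e+01,  2.93305743e+01,  7.00213507e+00,
        1.25993765e-02, -2.46301829e-05]), 'tcp_pos': array([0.23199314, 0.63385914, 0.22658239]), 'ee_rot': array([-3.14156112e+00, -8.50832786e-06, -3.50769675e-01]), 'ft_force': array([ 0.41940145,  0.59214272, -0.66430512]), 'moment': array([-0.04428298,  0.00078763, -0.00481009]), 'finger_force': 0.0, 'opening': 0.08774446489286382}
```

```bash
python3 - <<'E'
import cv2
for n,(a,b,c,d) in {"side":(140,340,230,450),"top":(110,320,220,480)}.items():
    im=cv2.imread(f"pics/{n}0.png")
    k=min(800/(d-c),600/(b-a)); k=int(k*10)/10
    cv2.imwrite(f"pics/{n}0c.png",cv2.resize(im[a:b,c:d],None,fx=k,fy=k,interpolation=cv2.INTER_CUBIC)); print(n,k)
E
```

```text
side 3.0
top 2.8
```

View pics/top0.png

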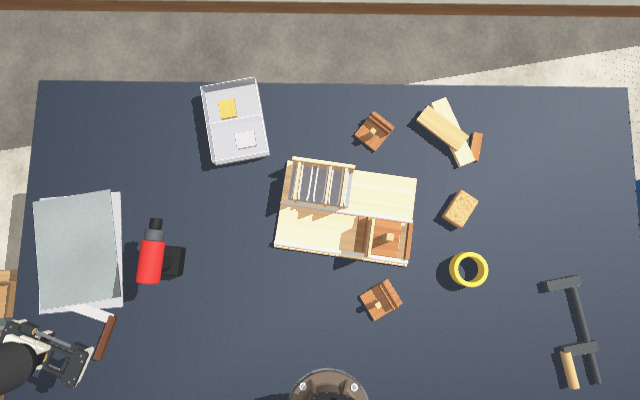

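View pics/top0c.png

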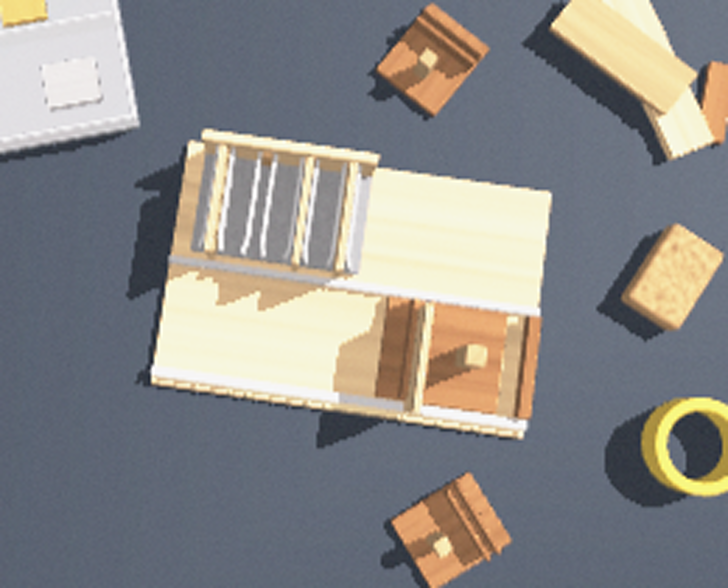

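View pics/side0c.png

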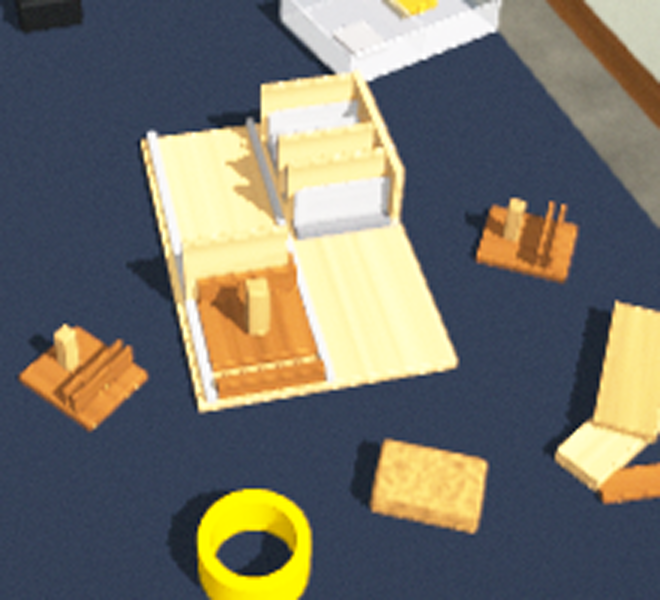

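Top view: the loaded sled on the station is the largest, at about (380,238). Two smaller look-alikes, without a station, sit at (375,132) and (380,298). I choose the one on the station. Stored panels sit at crop columns ~220, 308 and 353, so the empty bay looks like the second from the left (y=85). Next I fit the station and overlay the fit on both views.

```bash
cat > h.py <<'E'
import numpy as np, cv2
from scipy.spatial.transform import Rotation as R
from scipy.optimize import least_squares
from rig import *
def proj(n,P):
    c=camera_params(n); f=200/np.tan(np.radians(c["fovy"]/2))
    q=R.from_euler("xyz",c["attitude"]).inv().apply(np.atleast_2d(P)-c["origin"])
    return q[:,:2]/q[:,2:]*f+[c["cx"],c["cy"]]
def world(s,P):   # s = x,y,yaw of the station; P station coords
    P=np.atleast_2d(np.array(P,float))/1000
    return R.from_euler("z",s[2]).apply(P)+[s[0],s[1],0]
def overlay(n,im,lines,s,box,k,name):
    a,b,c,d=box; v=cv2.resize(im[a:b,c:d],None,fx=k,fy=k,interpolation=cv2.INTER_CUBIC)
    for L,col in lines:
        q=(proj(n,world(s,L))+0.5-[c,a])*k
        cv2.polylines(v,[np.round(q*8).astype(int)],False,col,1,cv2.LINE_AA,3)
    cv2.imwrite(name,v)
def panel_lines(y,x=47,z=24.5):
    return [(x-55,y-4,z+85),(x+55,y-4,z+85),(x+55,y+4,z+85),(x-55,y+4,z+85),(x-55,y-4,z+85)]
def sled_lines(ys):
    k=[(-84,ys-66,91),(-62,ys-66,91),(-62,ys-44,91),(-84,ys-44,91),(-84,ys-66,91)]
    o=[(-128,ys-95,26),(-18,ys-95,26),(-18,ys+35,26),(-128,ys+35,26),(-128,ys-95,26)]
    return [k,o]
E
python3 - <<'E'
from h import *
T=lambda c:(np.array(c)+.5)/2.8-.5+[220,110]
P=[(102,130,109.5),(-8,130,109.5),(102,40,109.5),(-8,40,109.5),(102,-5,109.5),(-8,-5,109.5),(-73,-215,36)]
m=T([(225,148),(211,250),(310,157),(298,267),(354,165),(342,270),(521,367)])
f=lambda s:(proj("top",world(s,P))-m).ravel()
s=least_squares(f,[.5,.05,0],loss="soft_l1").x; print(s,f(s).reshape(-1,2).round(1).tolist())
# knob
k=T([[476,354]]); g=lambda v:(proj("top",world(s,[(-73+v[1],v[0]-55,91)]))-k).ravel()
ks=least_squares(g,[-90,0],x_scale=10,diff_step=1e-3).x; print("sled y, x err",ks)
r,b,gn=(0,0,255),(255,0,0),(0,160,0)
L=[(panel_lines(y),r) for y in (130,40,-5)]+[([(-129.5,177,22),(-129.5,-215,22)],b),([(-16.5,177,22),(-16.5,-215,22)],b),([(-120,-215,36),(-20,-215,36)],b)]+[(l,gn) for l in sled_lines(ks[0])]+[(panel_lines(ks[0],-81,26),gn)]
t=cv2.imread("pics/top0.png");sd=cv2.imread("pics/side0.png")
overlay("top",t,L,s,(150,270,265,425),5,"pics/o_top.png")
overlay("side",sd,L,s,(160,280,270,390),5,"pics/o_side.png")
E
```

```text
[ 0.59493966 -0.0247215  -0.12830488] [[-0.2, -0.7], [-1.0, 0.7], [0.6, 0.5], [-0.5, -0.9], [0.5, -0.1], [-0.4, 0.3], [1.4, -0.0]]
sled y, x err [-97.69145507   2.79877876]
```

View pics/o_top.png

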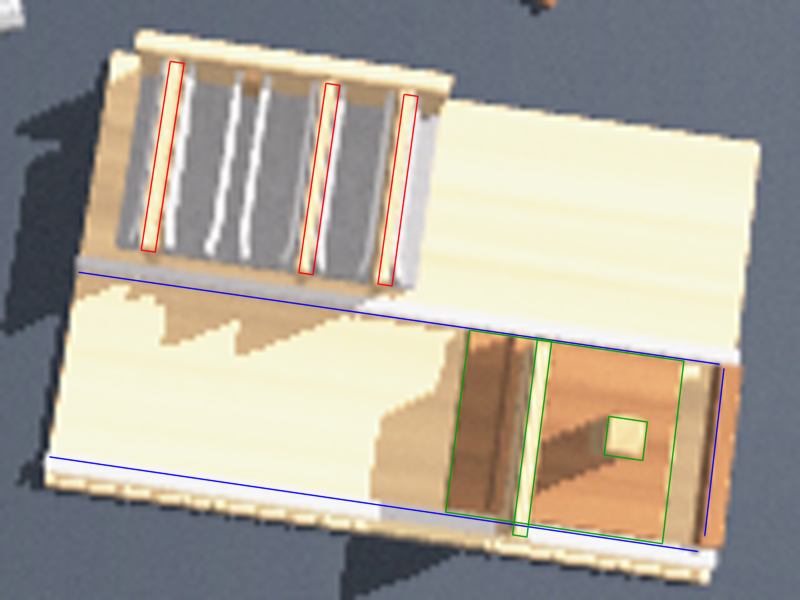

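View pics/o_side.png

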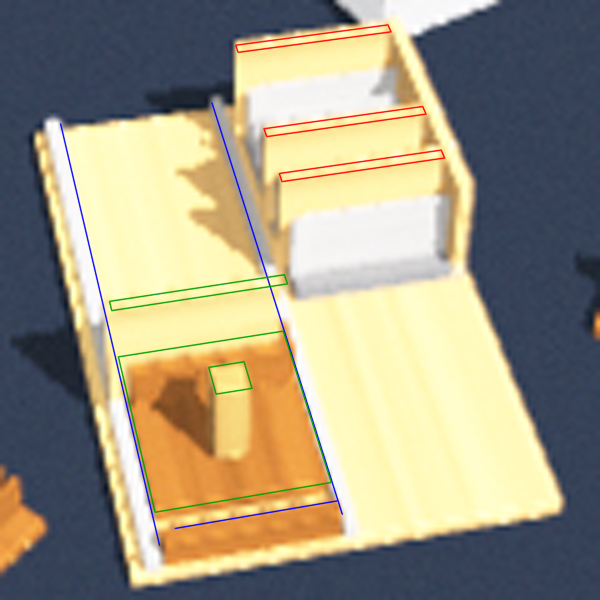

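The overlay matches both views: the panel tops lie on the image and cork shows at (252,82) in the second bay, so the empty bay is y=85. The sled stands at y≈-97. I now work out the moves.

```bash
cat >> h.py <<'E'
S=np.array([0.59494,-0.02472,-0.1283])
def goal(*pts,frm=None,yaw=None):
    """pts station mm; frm: world pos/yaw commanded at call start"""
    st=get_state(); p0=st["tcp_pos"]; r0=R.from_euler("xyz",st["ee_rot"])
    if frm is not None: p0,r0=frm
    rt=R.from_euler("xyz",[np.pi,0,S[2] if yaw is None else yaw])
    for P in pts:
        w=world(S,[P])[0]
        print(P,w.round(3),"slide",(r0.inv().apply(w-p0)/.6).round(4).tolist(),"twist",((r0.inv()*rt).as_rotvec()/2/np.pi).round(4).tolist())
    print("tcp station",(R.from_euler("z",-S[2]).apply(st["tcp_pos"]-[S[0],S[1],0])*1000).round(1),"rot",st["ee_rot"].round(4),"F",R.from_euler("z",-S[2]).apply(st["ft_force"]).round(1),"t",round(st["time_s"],2),"open",round(st["opening"],4))
E
python3 - <<'E'
from h import *
goal((-150,350,290),(-73,-152,220),(-73,-152,64))
p=world(S,[(-150,350,290)])[0]
goal((-73,-152,160),frm=(p,R.from_euler("xyz",[np.pi,0,S[2]])))
E
```

```text
(-150, 350, 290) [0.491 0.342 0.29 ] slide [0.5727, 0.3091, -0.1057] twist [-0.0, -0.0, -0.0354]
(-73, -152, 220) [ 0.503 -0.166  0.22 ] slide [0.8825, 1.0969, 0.0109] twist [-0.0, -0.0, -0.0354]
(-73, -152, 64) [ 0.503 -0.166  0.064] slide [0.8825, 1.0969, 0.2709] twist [-0.0, -0.0, -0.0354]
tcp station [-444.2  606.7  226.6] rot [-3.1416 -0.     -0.3508] F [ 0.3  0.6 -0.7] t 0.9 open 0.0877
(-73, -152, 160) [ 0.503 -0.166  0.16 ] slide [0.1283, 0.8367, 0.2167] twist [0.0, 0.0, 0.0]
tcp station [-444.2  606.7  226.6] rot [-3.1416 -0.     -0.3508] F [ 0.3  0.6 -0.7] t 0.9 open 0.0877
```

>>> play_rows(series=[{"slide": [0,0,-0.08],"twist": [0,0,0]},{"slide": [0,0,-0.105],"twist": [0,0,0]},{"slide": [0.573,0.309,-0.105],"twist": [0,0,-0.0354]},{"slide": [0.573,0.309,-0.105],"twist": [0,0,-0.0354]},{"slide": [0.573,0.309,-0.105],"twist": [0,0,-0.0354]},{"slide": [0.573,0.309,-0.105],"twist": [0,0,-0.0354]},{"slide": [0.573,0.309,-0.105],"twist": [0,0,-0.0354]},{"slide": [0.573,0.309,-0.105],"twist": [0,0,-0.0354]},{"slide": [0.573,0.309,-0.105],"twist": [0,0,-0.0354]},{"slide": [0.573,0.309,-0.105],"twist": [0,0,-0.0354]},{"slide": [0.573,0.309,-0.105],"twist": [0,0,-0.0354]},{"slide": [0.573,0.309,-0.105],"twist": [0,0,-0.0354]},{"slide": [0.573,0.309,-0.105],"twist": [0,0,-0.0354]},{"slide": [0.573,0.309,-0.105],"twist": [0,0,-0.0354]}], gripper=0.61, newtons=20)

```text
time_s: 2.3
tcp_pos: [0.4905, 0.3425, 0.2896]
ee_rot: [-3.141, 0.0, -0.127]
ft_force: [-0.8, 0.1, -0.0]
opening: 0.0342
finger_force: 0.0
```

```bash
python3 -c "
from h import *
goal((-73,-152,190))"
```

```text
(-73, -152, 190) [ 0.503 -0.166  0.19 ] slide [0.1281, 0.8382, 0.1659] twist [-0.0, 0.0, 0.0002]
tcp station [-150.5  350.8  289.6] rot [-3.1415  0.     -0.127 ] F [-0.8 -0.  -0. ] t 2.3 open 0.0342
```

>>> play_rows(series=[{"slide": [0.128,0.838,0.166],"twist": [0,0,0]},{"slide": [0.128,0.838,0.166],"twist": [0,0,0]},{"slide": [0.128,0.838,0.166],"twist": [0,0,0]},{"slide": [0.128,0.838,0.166],"twist": [0,0,0]},{"slide": [0.128,0.838,0.166],"twist": [0,0,0]},{"slide": [0.128,0.838,0.166],"twist": [0,0,0]},{"slide": [0.128,0.838,0.166],"twist": [0,0,0]},{"slide": [0.128,0.838,0.166],"twist": [0,0,0]},{"slide": [0.128,0.838,0.166],"twist": [0,0,0]},{"slide": [0.128,0.838,0.166],"twist": [0,0,0]},{"slide": [0.128,0.838,0.166],"twist": [0,0,0]},{"slide": [0.128,0.838,0.166],"twist": [0,0,0]},{"slide": [0.128,0.838,0.166],"twist": [0,0,0]},{"slide": [0.128,0.838,0.166],"twist": [0,0,0]}])

```text
time_s: 3.7
tcp_pos: [0.5033, -0.1658, 0.1903]
ee_rot: [-3.141, -0.001, -0.127]
ft_force: [0.1, 0.2, -0.1]
opening: 0.0341
finger_force: 0.0
```

```bash
python3 -c "
from h import *
goal((-73,-152,64))
im=camera('side')
w=[(-73,-152,91),(-73,-152,190)]
L=[(l,(0,160,0)) for l in sled_lines(-97)]+[([(-73,-152,91),(-73,-152,190)],(255,0,0))]
overlay('side',im,L,S,(150,290,260,400),4,'pics/above.png')"
```

```text
(-73, -152, 64) [ 0.503 -0.166  0.064] slide [-0.0004, 0.0007, 0.2105] twist [-0.0, -0.0001, 0.0002]
tcp station [ -72.8 -151.6  190.3] rot [-3.1415e+00 -6.0000e-04 -1.2680e-01] F [ 0.   0.2 -0.1] t 3.7 open 0.0341
```

View pics/above.png

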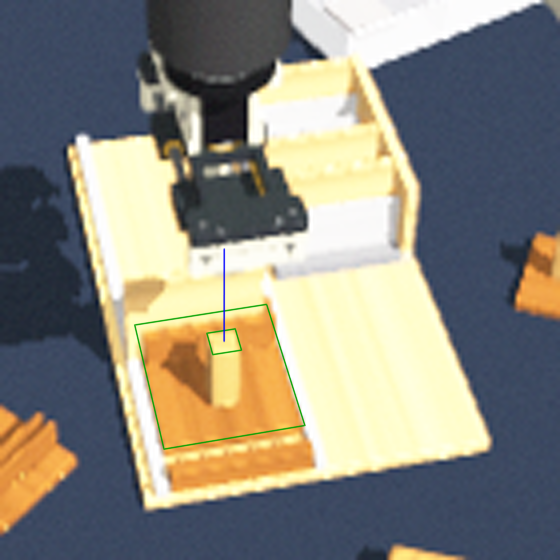

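The side view shows the gripper over the knob. The knob top is at crop (224,342), inside the predicted square. Descending.

>>> play_rows(series=[{"slide": [0,0,0.06],"twist": [0,0,0]},{"slide": [0,0,0.12],"twist": [0,0,0]},{"slide": [0,0,0.155],"twist": [0,0,0]},{"slide": [0,0,0.18],"twist": [0,0,0]},{"slide": [0,0,0.195],"twist": [0,0,0]},{"slide": [0,0,0.21],"twist": [0,0,0]},{"slide": [0,0,0.21],"twist": [0,0,0]}])

```text
time_s: 4.45
tcp_pos: [0.5027, -0.1664, 0.0634]
ee_rot: [3.142, 0.001, -0.128]
ft_force: [-0.7, -0.6, 0.3]
opening: 0.0343
finger_force: 0.0
```

>>> play_rows(series=[{"slide": [0,0,0],"twist": [0,0,0]},{"slide": [0,0,0],"twist": [0,0,0]},{"slide": [0,0,0],"twist": [0,0,0]},{"slide": [0,0,0],"twist": [0,0,0]},{"slide": [0,0,0],"twist": [0,0,0]}], gripper=1, newtons=15)

```text
time_s: 4.95
tcp_pos: [0.5035, -0.167, 0.0648]
ee_rot: [-3.142, -0.001, -0.128]
ft_force: [-0.3, 0.7, 6.1]
opening: 0.0219
finger_force: 15.0
```

```bash
python3 -c "
from h import *
print(get_state()['finger_force'])
goal((-73,30,64))"
```

```text
15.000302642583847
(-73, 30, 64) [0.526 0.014 0.064] slide [-0.0008, -0.3046, 0.0013] twist [-0.0, -0.0002, 0.0]
tcp station [ -72.5 -152.8   64.8] rot [-3.1415e+00 -1.4000e-03 -1.2830e-01] F [-0.4  0.6  6.1] t 4.95 open 0.0219
```

>>> play_rows(series=[{"slide": [0,-0.01,0],"twist": [0,0,0]},{"slide": [0,-0.03,0],"twist": [0,0,0]},{"slide": [0,-0.05,0],"twist": [0,0,0]},{"slide": [0,-0.07,0],"twist": [0,0,0]},{"slide": [0,-0.09,0],"twist": [0,0,0]},{"slide": [0,-0.11,0],"twist": [0,0,0]},{"slide": [0,-0.13,0],"twist": [0,0,0]},{"slide": [0,-0.15,0],"twist": [0,0,0]},{"slide": [0,-0.17,0],"twist": [0,0,0]},{"slide": [0,-0.19,0],"twist": [0,0,0]},{"slide": [0,-0.21,0],"twist": [0,0,0]},{"slide": [0,-0.23,0],"twist": [0,0,0]},{"slide": [0,-0.25,0],"twist": [0,0,0]},{"slide": [0,-0.27,0],"twist": [0,0,0]},{"slide": [0,-0.285,0],"twist": [0,0,0]},{"slide": [0,-0.295,0],"twist": [0,0,0]},{"slide": [0,-0.302,0],"twist": [0,0,0]},{"slide": [0,-0.3045,0],"twist": [0,0,0]},{"slide": [0,-0.3045,0],"twist": [0,0,0]},{"slide": [0,-0.3045,0],"twist": [0,0,0]}])

```text
time_s: 6.95
tcp_pos: [0.5262, 0.0133, 0.0647]
ee_rot: [3.14, -0.0, -0.128]
ft_force: [-2.1, -5.7, 9.0]
opening: 0.0215
finger_force: 15.0
```

```bash
python3 -c "
from h import *
print(get_state()['finger_force'])
goal((-73,30,64),(-73,30,190))
"
```

```text
15.002975016832352
(-73, 30, 64) [0.526 0.014 0.064] slide [0.0001, -0.0018, 0.0012] twist [0.0002, -0.0, 0.0]
(-73, 30, 190) [0.526 0.014 0.19 ] slide [0.0001, -0.0016, -0.2088] twist [0.0002, -0.0, 0.0]
tcp station [-73.   28.9  64.7] rot [ 3.1404e+00 -1.0000e-04 -1.2820e-01] F [-1.4 -5.9  9. ] t 6.95 open 0.0215
```

>>> play_rows(series=[{"slide": [0,0,0],"twist": [0,0,0]},{"slide": [0,0,0],"twist": [0,0,0]},{"slide": [0,0,0],"twist": [0,0,0]},{"slide": [0,0,-0.01],"twist": [0,0,0]},{"slide": [0,0,-0.05],"twist": [0,0,0]},{"slide": [0,0,-0.12],"twist": [0,0,0]},{"slide": [0,0,-0.19],"twist": [0,0,0]},{"slide": [-0.07,0,-0.19],"twist": [0,0,0]},{"slide": [-0.14,-0.04,-0.19],"twist": [0,0,0]},{"slide": [-0.2,-0.092,-0.19],"twist": [0,0,0]},{"slide": [-0.2,-0.092,-0.19],"twist": [0,0,0]},{"slide": [-0.2,-0.092,-0.19],"twist": [0,0,0]}], gripper=0.61)

```text
time_s: 8.15
tcp_pos: [0.4141, 0.0856, 0.1789]
ee_rot: [-3.14, -0.001, -0.125]
ft_force: [-0.0, -1.4, -0.1]
opening: 0.0345
finger_force: 0.0
```

```bash
python3 -c "
from h import *
goal((-190,85,66))
im=camera('top'); cv2.imwrite('pics/top1.png',im)
r=(0,0,255);g=(0,160,0)
L=[(panel_lines(y),r) for y in (130,40,-5)]+[(panel_lines(85,-81,26),g)]+[(l,g) for l in sled_lines(85)]
overlay('top',im,L,S,(155,260,265,365),5.7,'pics/o_top1.png')"
```

```text
(-190, 85, 66) [0.417 0.084 0.066] slide [0.0055, 0.0025, 0.1881] twist [-0.0002, -0.0002, 0.0006]
tcp station [-193.5   86.3  178.9] rot [-3.1403e+00 -1.4000e-03 -1.2470e-01] F [ 0.1 -1.4 -0.1] t 8.15 open 0.0345
```

View pics/o_top1.png

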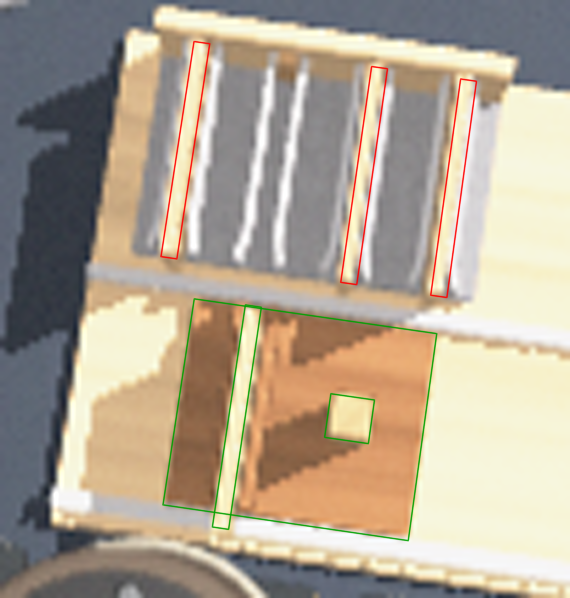

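The overlay shows the panel at crop (240,415), about in line with bay 85. The stored panels are undisturbed. I check it at subpixel level against the stored panels.

```bash
python3 -c "
from h import *
im=cv2.imread('pics/top1.png').astype(np.float32)
for nm,y0,xs,z in (('panel',85,np.arange(-122,-40,2),111),('s130',130,np.arange(0,95,2),109.5),('s40',40,np.arange(0,95,2),109.5),('s-5',-5,np.arange(0,95,2),109.5)):
    d=np.arange(-12,12.1,1)
    q=proj('top',world(S,[(x,y0+t,z) for x in xs for t in d])).astype(np.float32).reshape(len(xs),-1,2)
    v=cv2.remap(im,q[...,0],q[...,1],cv2.INTER_LINEAR)
    print(nm,v.mean(0)[:,1].round().astype(int).tolist()); print('  R-B',(v.mean(0)[:,2]-v.mean(0)[:,0]).round().astype(int).tolist())
"
```

```text
panel [163, 163, 159, 152, 146, 153, 175, 201, 220, 231, 237, 239, 238, 237, 232, 212, 174, 134, 110, 102, 100, 99, 98, 99, 100]
  R-B [114, 114, 112, 103, 89, 76, 70, 68, 64, 56, 50, 49, 50, 51, 54, 59, 66, 69, 71, 70, 69, 68, 67, 67, 68]
s130 [199, 221, 235, 237, 227, 208, 193, 192, 204, 217, 228, 235, 238, 239, 238, 237, 228, 211, 191, 176, 167, 158, 149, 142, 138]
  R-B [3, 3, 2, 4, 12, 28, 46, 62, 69, 67, 59, 52, 48, 49, 49, 49, 46, 40, 28, 14, 6, 3, 3, 2, 2]
s40 [137, 140, 152, 176, 205, 226, 232, 223, 208, 200, 208, 224, 235, 238, 238, 236, 224, 199, 171, 159, 163, 173, 175, 167, 156]
  R-B [2, 2, 3, 2, 2, 2, 2, 5, 14, 28, 40, 46, 48, 49, 50, 51, 49, 43, 30, 16, 7, 4, 3, 3, 2]
s-5 [207, 207, 208, 210, 216, 226, 235, 238, 235, 231, 232, 235, 238, 239, 238, 236, 222, 197, 167, 149, 148, 159, 171, 175, 171]
  R-B [3, 3, 3, 3, 3, 2, 2, 3, 8, 17, 29, 40, 46, 49, 49, 51, 54, 58, 57, 49, 36, 23, 12, 5, 3]
```

Panel lateral error is about 1 mm, inside the mouth's play, so I go on to push.

>>> play_rows(series=[{"slide": [0.005,0.001,0.06],"twist": [0,0,0]},{"slide": [0.005,0.001,0.12],"twist": [0,0,0]},{"slide": [0.005,0.001,0.165],"twist": [0,0,0]},{"slide": [0.005,0.001,0.185],"twist": [0,0,0]},{"slide": [0.005,0.001,0.185],"twist": [0,0,0]},{"slide": [0.005,0.001,0.185],"twist": [0,0,0]}], gripper=1)

```text
time_s: 8.8
tcp_pos: [0.4179, 0.0828, 0.067]
ee_rot: [3.141, 0.0, -0.13]
ft_force: [0.4, -0.2, 0.9]
opening: 0.0002
finger_force: 0.0
```

```bash
python3 -c "
from h import *
goal((-140,86,67),(-30,86,67))"
```

```text
(-140, 86, 67) [0.467 0.078 0.067] slide [0.0822, -0.0036, -0.0] twist [0.0001, 0.0001, -0.0003]
(-30, 86, 67) [0.576 0.064 0.067] slide [0.2655, -0.0039, -0.0001] twist [0.0001, 0.0001, -0.0003]
tcp station [-189.3   83.9   67. ] rot [ 3.1407e+00  5.0000e-04 -1.2990e-01] F [ 0.4 -0.1  0.9] t 8.8 open 0.0002
```

>>> play_rows(series=[{"slide": [0.02,-0.002,0],"twist": [0,0,0]},{"slide": [0.04,-0.003,0],"twist": [0,0,0]},{"slide": [0.055,-0.003,0],"twist": [0,0,0]},{"slide": [0.065,-0.003,0],"twist": [0,0,0]},{"slide": [0.075,-0.003,0],"twist": [0,0,0]},{"slide": [0.085,-0.003,0],"twist": [0,0,0]},{"slide": [0.095,-0.003,0],"twist": [0,0,0]},{"slide": [0.105,-0.003,0],"twist": [0,0,0]},{"slide": [0.115,-0.003,0],"twist": [0,0,0]},{"slide": [0.125,-0.003,0],"twist": [0,0,0]},{"slide": [0.135,-0.003,0],"twist": [0,0,0]},{"slide": [0.145,-0.003,0],"twist": [0,0,0]},{"slide": [0.155,-0.003,0],"twist": [0,0,0]}])

```text
time_s: 10.1
tcp_pos: [0.5102, 0.0732, 0.0669]
ee_rot: [3.142, 0.0, -0.128]
ft_force: [-1.8, -0.0, 0.9]
opening: 0.0005
finger_force: 0.3
```

```bash
python3 -c "
from h import *
goal((-50,86,67),(-30,86,67))
for n,b,k in (('side',(160,250,290,380),6),):
  im=camera(n); overlay(n,im,[(panel_lines(y),(0,0,255)) for y in (130,40,-5)],S,b,k,'pics/p_'+n+'.png')"
```

```text
(-50, 86, 67) [0.556 0.067 0.067] slide [0.0776, 0.0005, -0.0001] twist [0.0, 0.0, -0.0]
(-30, 86, 67) [0.576 0.064 0.067] slide [0.111, 0.0005, -0.0001] twist [0.0, 0.0, -0.0]
tcp station [-96.6  86.3  66.9] rot [ 3.1416e+00  1.0000e-04 -1.2840e-01] F [-1.8 -0.3  0.9] t 10.1 open 0.0005
```

View pics/p_side.png

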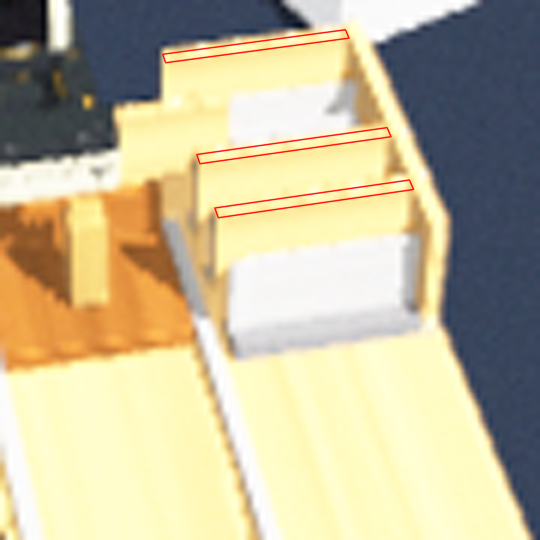

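The panel has entered the empty bay upright, its leading top corner at crop (228,95). Contact force is ~2 N. I keep pushing.

>>> play_rows(series=[{"slide": [0.012,0,0],"twist": [0,0,0]},{"slide": [0.024,0,0],"twist": [0,0,0]},{"slide": [0.036,0,0],"twist": [0,0,0]},{"slide": [0.048,0,0],"twist": [0,0,0]},{"slide": [0.06,0,0],"twist": [0,0,0]},{"slide": [0.072,0,0],"twist": [0,0,0]},{"slide": [0.084,0,0],"twist": [0,0,0]},{"slide": [0.092,0,0],"twist": [0,0,0]},{"slide": [0.1,0,0],"twist": [0,0,0]},{"slide": [0.106,0,0],"twist": [0,0,0]},{"slide": [0.11,0,0],"twist": [0,0,0]},{"slide": [0.11,0,0],"twist": [0,0,0]}])

```text
time_s: 11.35
tcp_pos: [0.5755, 0.0649, 0.067]
ee_rot: [-3.142, -0.0, -0.128]
ft_force: [0.0, -0.8, 0.5]
opening: 0.0004
finger_force: 0.0
```

>>> play_rows(series=[{"slide": [0.003,0,0],"twist": [0,0,0]},{"slide": [0.006,0,0],"twist": [0,0,0]},{"slide": [0.009,0,0],"twist": [0,0,0]},{"slide": [0.009,0,0],"twist": [0,0,0]}])

```text
time_s: 11.75
tcp_pos: [0.5808, 0.0642, 0.067]
ee_rot: [-3.142, -0.0, -0.128]
ft_force: [0.2, 0.5, 0.3]
opening: 0.0004
finger_force: 0.0
```

```bash
python3 -c "
from h import *
goal((-18,86,67))
for n,b,k in (('side',(160,250,290,380),6),):
  im=camera(n); overlay(n,im,[(panel_lines(y),(0,0,255)) for y in (130,40,-5,85)],S,b,k,'pics/q_'+n+'.png')"
```

```text
(-18, 86, 67) [0.588 0.063 0.067] slide [0.0124, 0.0006, -0.0] twist [-0.0, -0.0, -0.0]
tcp station [-25.4  86.4  67. ] rot [-3.1416e+00 -2.0000e-04 -1.2830e-01] F [0.1 0.5 0.3] t 11.75 open 0.0004
```

>>> play_rows(series=[{"slide": [0.003,0,0],"twist": [0,0,0]},{"slide": [0.006,0,0],"twist": [0,0,0]},{"slide": [0.008,0,0],"twist": [0,0,0]},{"slide": [0.008,0,0],"twist": [0,0,0]}])

```text
time_s: 12.2
tcp_pos: [0.5855, 0.0636, 0.067]
ee_rot: [-3.142, -0.0, -0.128]
ft_force: [0.2, 0.2, 0.9]
opening: 0.0002
finger_force: 0.0
```

>>> play_rows(series=[{"slide": [0.001,0,0],"twist": [0,0,0]},{"slide": [0.002,0,0],"twist": [0,0,0]},{"slide": [0.003,0,0],"twist": [0,0,0]},{"slide": [0.003,0,0],"twist": [0,0,0]}])

```text
time_s: 12.6
tcp_pos: [0.5871, 0.0633, 0.0669]
ee_rot: [3.142, -0.0, -0.128]
ft_force: [0.0, 0.6, 0.2]
opening: 0.0003
finger_force: 0.1
```

```bash
python3 -c "
from h import *
goal((-18,86,67))
for n,b,k in (('side',(160,250,290,380),6),):
  im=camera(n); overlay(n,im,[(panel_lines(y),(0,0,255)) for y in (130,40,-5,85)],S,b,k,'pics/r_'+n+'.png')"
```

```text
(-18, 86, 67) [0.588 0.063 0.067] slide [0.0017, 0.0006, -0.0001] twist [0.0, -0.0, -0.0]
tcp station [-19.   86.3  66.9] rot [ 3.1416 -0.     -0.1283] F [-0.   0.6  0.2] t 12.6 open 0.0003
```

View pics/r_side.png

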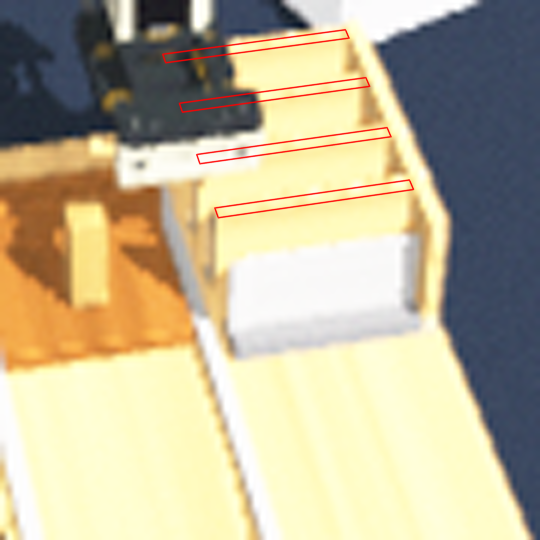

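The panel is nearly home at crop (320,95), with no resistance from the pad yet. I take finer steps until the pad resists.

>>> play_rows(series=[{"slide": [0.001,0,0],"twist": [0,0,0]},{"slide": [0.002,0,0],"twist": [0,0,0]},{"slide": [0.002,0,0],"twist": [0,0,0]}])

```text
time_s: 12.95
tcp_pos: [0.5884, 0.0632, 0.067]
ee_rot: [-3.142, -0.0, -0.128]
ft_force: [-0.2, -0.0, -0.8]
opening: 0.0007
finger_force: 0.1
```

>>> play_rows(series=[{"slide": [0.001,0,0],"twist": [0,0,0]},{"slide": [0.002,0,0],"twist": [0,0,0]},{"slide": [0.002,0,0],"twist": [0,0,0]}])

```text
time_s: 13.25
tcp_pos: [0.5896, 0.063, 0.067]
ee_rot: [-3.142, -0.0, -0.128]
ft_force: [0.5, 0.4, -0.8]
opening: 0.0006
finger_force: 0.1
```

```bash
python3 -c "
from h import *
goal((-18,86,67))"
```

```text
(-18, 86, 67) [0.588 0.063 0.067] slide [-0.0024, 0.0006, -0.0001] twist [-0.0, -0.0, -0.0]
tcp station [-16.6  86.3  67. ] rot [-3.1416e+00 -1.0000e-04 -1.2830e-01] F [ 0.4  0.5 -0.8] t 13.25 open 0.0006
```

>>> play_rows(series=[{"slide": [0.001,0,0],"twist": [0,0,0]},{"slide": [0.002,0,0],"twist": [0,0,0]},{"slide": [0.002,0,0],"twist": [0,0,0]}])

```text
time_s: 13.55
tcp_pos: [0.59, 0.0628, 0.0669]
ee_rot: [3.141, 0.001, -0.128]
ft_force: [-4.2, 1.5, 3.0]
opening: 0.0006
finger_force: 2.2
```

```bash
python3 -c "
from h import *
goal((-18,86,67))
im=camera('side'); cv2.imwrite('pics/side_h.png',im)
# brightness along the panel top lines (end position at back/near): print profiles over x near the far end
g=im.astype(np.float32)
for y in (130,85,40,-5):
  xs=np.arange(92,114,1.5)
  q=proj('side',world(S,[(x,y+1,107) for x in xs])).astype(np.float32)[None]
  print(y,cv2.remap(g,q[...,0],q[...,1],1)[0,:,0].round().astype(int).tolist())
"
```

```text
(-18, 86, 67) [0.588 0.063 0.067] slide [-0.0032, 0.0003, -0.0002] twist [0.0001, 0.0002, -0.0]
tcp station [-16.1  86.2  66.9] rot [ 3.1413e+00  1.1000e-03 -1.2850e-01] F [-4.4  1.   3. ] t 13.55 open 0.0006
130 [194, 190, 187, 185, 181, 166, 151, 156, 169, 184, 201, 214, 220, 226, 234]
85 [185, 184, 182, 179, 171, 162, 151, 143, 151, 180, 207, 214, 218, 204, 178]
40 [170, 166, 167, 176, 186, 173, 160, 160, 169, 180, 194, 206, 215, 223, 203]
-5 [186, 189, 193, 193, 189, 180, 161, 141, 162, 184, 196, 205, 203, 187, 167]
```

The pad is reached: 4.4 N and motion has stalled where expected. One small press to confirm, then back off.

>>> play_rows(series=[{"slide": [0.001,0,0],"twist": [0,0,0]},{"slide": [0.002,0,0],"twist": [0,0,0]},{"slide": [0.002,0,0],"twist": [0,0,0]}])

```text
time_s: 13.9
tcp_pos: [0.5901, 0.0627, 0.0668]
ee_rot: [3.141, 0.003, -0.129]
ft_force: [-9.8, 3.2, 6.2]
opening: 0.0006
finger_force: 4.8
```

>>> play_rows(series=[{"slide": [-0.02,0,0],"twist": [0,0,0]},{"slide": [-0.07,0,0],"twist": [0,0,0]},{"slide": [-0.1,0,-0.06],"twist": [0,0,0]},{"slide": [-0.15,0,-0.13],"twist": [0,0,0]},{"slide": [-0.21,0,-0.19],"twist": [0,0,0]},{"slide": [-0.28,0,-0.19],"twist": [0,0,0]},{"slide": [-0.33,0,-0.19],"twist": [0,0,0]},{"slide": [-0.33,0,-0.19],"twist": [0,0,0]},{"slide": [-0.33,0,-0.19],"twist": [0,0,0]}], gripper=0.61)

```text
time_s: 14.8
tcp_pos: [0.3956, 0.0885, 0.1817]
ee_rot: [-3.14, -0.002, -0.127]
ft_force: [-0.2, -0.5, 0.5]
opening: 0.0345
finger_force: 0.0
```

```bash
python3 -c "
from h import *
goal((-73,29,190),(-73,29,64))
im=camera('top')
r=(0,0,255);g=(0,160,0)
L=[([(-8,150,109.5),(-8,-20,109.5)],r),([(102,150,109.5),(102,-20,109.5)],r)]+[(l,g) for l in sled_lines(85)]
overlay('top',im,L,S,(155,260,265,365),5.7,'pics/o_top2.png')"
```

```text
(-73, 29, 190) [0.526 0.013 0.19 ] slide [0.2319, 0.0966, -0.0135] twist [-0.0003, -0.0004, 0.0003]
(-73, 29, 64) [0.526 0.013 0.064] slide [0.2314, 0.097, 0.1965] twist [-0.0003, -0.0004, 0.0003]
tcp station [-212.2   86.8  181.7] rot [-3.1396e+00 -2.4000e-03 -1.2670e-01] F [-0.1 -0.6  0.5] t 14.8 open 0.0345
```

View pics/o_top2.png

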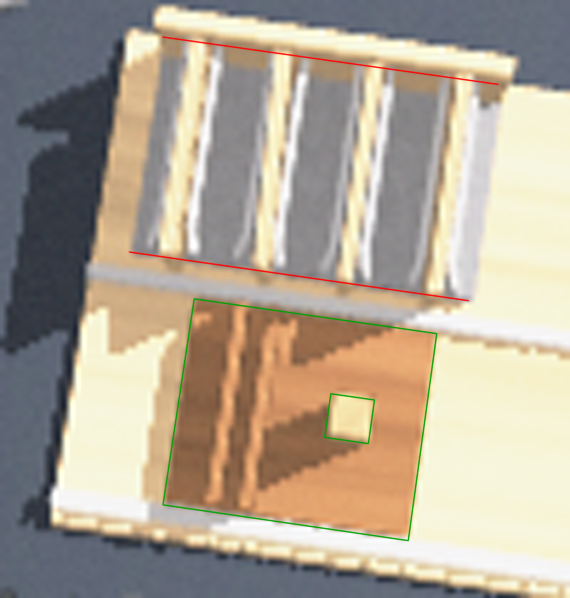

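The panel stands home at crop (270,160), level with the other three. The empty sled's knob is at (350,418), as predicted. Back to the knob.

>>> play_rows(series=[{"slide": [0.08,0.033,0],"twist": [0,0,0]},{"slide": [0.155,0.065,0],"twist": [0,0,0]},{"slide": [0.232,0.097,0],"twist": [0,0,0]},{"slide": [0.232,0.097,0],"twist": [0,0,0]},{"slide": [0.232,0.097,0],"twist": [0,0,0]},{"slide": [0.232,0.097,0.07],"twist": [0,0,0]},{"slide": [0.232,0.097,0.12],"twist": [0,0,0]},{"slide": [0.232,0.097,0.16],"twist": [0,0,0]},{"slide": [0.232,0.097,0.185],"twist": [0,0,0]},{"slide": [0.232,0.097,0.196],"twist": [0,0,0]},{"slide": [0.232,0.097,0.196],"twist": [0,0,0]}])

```text
time_s: 15.95
tcp_pos: [0.5254, 0.0127, 0.0628]
ee_rot: [3.141, 0.001, -0.128]
ft_force: [0.3, -0.3, -0.4]
opening: 0.0341
finger_force: 0.0
```

>>> play_rows(series=[{"slide": [0,0,0],"twist": [0,0,0]},{"slide": [0,0,0],"twist": [0,0,0]},{"slide": [0,0,0],"twist": [0,0,0]},{"slide": [0,0,0],"twist": [0,0,0]}], gripper=1, newtons=15)

```text
time_s: 16.35
tcp_pos: [0.5268, 0.0129, 0.0644]
ee_rot: [-3.141, -0.002, -0.128]
ft_force: [-2.6, 2.8, 6.7]
opening: 0.0217
finger_force: 15.0
```

```bash
python3 -c "
from h import *
print(get_state()['finger_force'])
goal((-73,-165,64),(-73,-175,64))"
```

```text
15.00219538807869
(-73, -165, 64) [ 0.501 -0.179  0.064] slide [-0.001, 0.3227, 0.0003] twist [-0.0002, -0.0003, 0.0]
(-73, -175, 64) [ 0.5   -0.189  0.064] slide [-0.001, 0.3394, 0.0003] twist [-0.0002, -0.0003, 0.0]
tcp station [-72.4  28.6  64.4] rot [-3.1406e+00 -1.8000e-03 -1.2810e-01] F [-2.9  2.5  6.7] t 16.35 open 0.0217
```

>>> play_rows(series=[{"slide": [0,0.01,0],"twist": [0,0,0]},{"slide": [0,0.03,0],"twist": [0,0,0]},{"slide": [0,0.05,0],"twist": [0,0,0]},{"slide": [0,0.07,0],"twist": [0,0,0]},{"slide": [0,0.09,0],"twist": [0,0,0]},{"slide": [0,0.11,0],"twist": [0,0,0]},{"slide": [0,0.13,0],"twist": [0,0,0]},{"slide": [0,0.15,0],"twist": [0,0,0]},{"slide": [0,0.17,0],"twist": [0,0,0]},{"slide": [0,0.19,0],"twist": [0,0,0]},{"slide": [0,0.21,0],"twist": [0,0,0]},{"slide": [0,0.23,0],"twist": [0,0,0]},{"slide": [0,0.25,0],"twist": [0,0,0]},{"slide": [0,0.27,0],"twist": [0,0,0]},{"slide": [0,0.29,0],"twist": [0,0,0]},{"slide": [0,0.305,0],"twist": [0,0,0]},{"slide": [0,0.318,0],"twist": [0,0,0]},{"slide": [0,0.326,0],"twist": [0,0,0]},{"slide": [0,0.326,0],"twist": [0,0,0]}])

```text
time_s: 18.25
tcp_pos: [0.5023, -0.1818, 0.0644]
ee_rot: [-3.141, -0.003, -0.129]
ft_force: [1.9, 0.4, 5.6]
opening: 0.0218
finger_force: 15.0
```

>>> play_rows(series=[{"slide": [0,0.003,0],"twist": [0,0,0]},{"slide": [0,0.006,0],"twist": [0,0,0]},{"slide": [0,0.008,0],"twist": [0,0,0]},{"slide": [0,0.008,0],"twist": [0,0,0]}])

```text
time_s: 18.65
tcp_pos: [0.5019, -0.1855, 0.0644]
ee_rot: [-3.141, -0.003, -0.128]
ft_force: [0.9, 7.3, 7.0]
opening: 0.0217
finger_force: 15.0
```

>>> play_rows(series=[{"slide": [0,0.002,0],"twist": [0,0,0]},{"slide": [0,0.004,0],"twist": [0,0,0]},{"slide": [0,0.004,0],"twist": [0,0,0]}])

```text
time_s: 18.95
tcp_pos: [0.5016, -0.1878, 0.0644]
ee_rot: [-3.141, -0.003, -0.128]
ft_force: [1.7, 7.8, 7.0]
opening: 0.0218
finger_force: 15.0
```

```bash
python3 -c "
from h import *
goal((-73,-175,64))"
```

```text
(-73, -175, 64) [ 0.5   -0.189  0.064] slide [-0.0022, 0.0022, 0.0007] twist [-0.0002, -0.0005, 0.0]
tcp station [ -71.7 -173.7   64.4] rot [-3.1406e+00 -3.1000e-03 -1.2800e-01] F [0.7 7.9 7. ] t 18.95 open 0.0218
```

>>> play_rows(series=[{"slide": [0,0.001,0],"twist": [0,0,0]},{"slide": [0,0.002,0],"twist": [0,0,0]},{"slide": [0,0.002,0],"twist": [0,0,0]}])

```text
time_s: 19.25
tcp_pos: [0.5016, -0.1879, 0.0644]
ee_rot: [-3.139, -0.003, -0.128]
ft_force: [1.8, 16.2, 8.8]
opening: 0.0218
finger_force: 15.0
```

>>> play_rows(series=[{"slide": [0,0.001,0],"twist": [0,0,0]},{"slide": [0,0.002,0],"twist": [0,0,0]},{"slide": [0,0.002,0],"twist": [0,0,0]}])

```text
time_s: 19.55
tcp_pos: [0.5017, -0.1881, 0.0646]
ee_rot: [-3.138, -0.004, -0.128]
ft_force: [-0.5, 21.6, 12.5]
opening: 0.0221
finger_force: 15.0
```

>>> play_rows(series=[{"slide": [0,0.001,0],"twist": [0,0,0]},{"slide": [0,0.002,0],"twist": [0,0,0]},{"slide": [0,0.002,0],"twist": [0,0,0]}])

```text
time_s: 19.85
tcp_pos: [0.5017, -0.1885, 0.0649]
ee_rot: [-3.137, -0.004, -0.128]
ft_force: [-0.8, 27.8, 16.6]
opening: 0.0218
finger_force: 15.0
```

The sled is against the stop: position held while the force rose. I relax a little, release and lift away.

>>> play_rows(series=[{"slide": [0,-0.001,0],"twist": [0,0,0]},{"slide": [0,-0.003,0],"twist": [0,0,0]}])

```text
time_s: 20.05
tcp_pos: [0.5017, -0.188, 0.0646]
ee_rot: [-3.139, -0.004, -0.128]
ft_force: [1.0, 12.5, 7.7]
opening: 0.0222
finger_force: 15.0
```

>>> play_rows(series=[{"slide": [0,0,0],"twist": [0,0,0]},{"slide": [0,0,0],"twist": [0,0,0]},{"slide": [0,0,0],"twist": [0,0,0]},{"slide": [0,0,-0.01],"twist": [0,0,0]},{"slide": [0,0,-0.05],"twist": [0,0,0]},{"slide": [0,0,-0.12],"twist": [0,0,0]},{"slide": [0,0,-0.2],"twist": [0,0,0]},{"slide": [-0.08,0,-0.25],"twist": [0,0,0]},{"slide": [-0.15,0,-0.25],"twist": [0,0,0]},{"slide": [-0.15,-0.08,-0.25],"twist": [0,0,0]},{"slide": [-0.15,-0.16,-0.25],"twist": [0,0,0]},{"slide": [-0.15,-0.24,-0.25],"twist": [0,0,0]},{"slide": [-0.15,-0.32,-0.25],"twist": [0,0,0]},{"slide": [-0.15,-0.4,-0.25],"twist": [0,0,0]},{"slide": [-0.15,-0.48,-0.25],"twist": [0,0,0]},{"slide": [-0.15,-0.48,-0.25],"twist": [0,0,0]},{"slide": [-0.15,-0.48,-0.25],"twist": [0,0,0]}], gripper=0.61)

```text
time_s: 21.75
tcp_pos: [0.4472, 0.1074, 0.2133]
ee_rot: [3.141, 0.001, -0.126]
ft_force: [-0.5, -1.6, 0.1]
opening: 0.0345
finger_force: 0.0
```

```bash
python3 -c "
from h import *
goal()
im=camera('top')
overlay('top',im,[(l,(0,160,0)) for l in sled_lines(-120)]+[([(-8,150,109.5),(-8,-20,109.5)],(0,0,255))],S,(150,270,265,425),5,'pics/end.png')"
```

```text
tcp station [-163.4  112.1  213.3] rot [ 3.1409e+00  6.0000e-04 -1.2630e-01] F [-0.3 -1.7  0.1] t 21.75 open 0.0345
```

View pics/end.png

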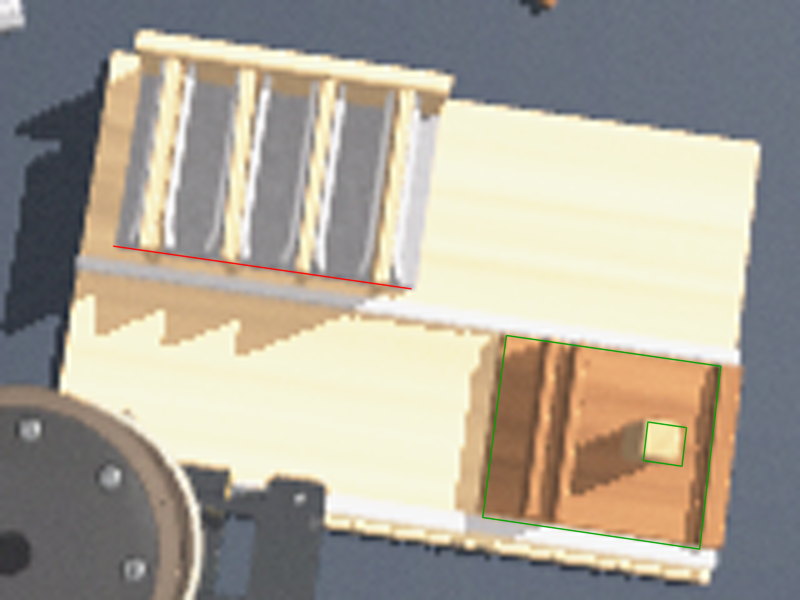

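The sled sits against the stop block, with its right edge at crop (718,367) meeting the stop and no gap. All four panels are upright and level along the red line. Handing in.

```bash
python3 -c "
from rig import *
print(finish_job())"
```

```text
the job is handed in; nothing more can be done
None
```

Job handed in at about 22 s of the 67 s allowed: the last pictures show the panel home in the y = 85 mm bay, level with the stored panels, and the empty sled back against the stop; the hand-in gave no verdict.

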